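Hang the loaded parts carrier on the gravity rail and run it down to the stop

ROBOT

A 7-joint arm with a two-finger parallel gripper is mounted at the origin on a cart in front of the work surface, level with it; the furniture and walls round the work are solid. World frame = base frame: x ahead of the robot, y to its left, z up, the work surface at z = 0. Lengths are in m, angles in degrees, forces in N, time in s.
With the tool pointing down it reaches from about 0.35 to 0.775 m from the base axis. Payload 3.1 kg.
Tool frame: the origin (TCP) lies on the centre line of the jaws, within the pads' length; the fingertips stand 17 mm ahead of it and the grasp point (between the pads) lies 2 mm behind it (robot.tip_reach is the distance from the TCP to the fingertips, in m); z points along the fingers, y is the line along which they close (so a half turn about z gives the same grasp; the last joint's range is limited). The gripper opens to 85 mm and grips with 20 to 120 N. Pads are 22 mm wide; open, the fingers measure 114 mm over their backs; the gripper's body (76 mm by 85 mm) begins 54 mm behind the grasp point. The pads swing forward as they close: fully open they stand 13 mm farther back than shut.
Start: joints at [-2.389, 17.813, 0.802, 86.603, -0.252, 75.585, -1.558], TCP at [0.55, 0, 0.248] pointing down, gripper open.
Joint ranges: [-154.91, 154.91], [-16.99, 109.72], [-72.82, 74.43], [7.12, 147.25], [-82.49, 262.49], [11.32, 116.49], [-174.64, 174.64]. Speed limits (degrees/s): [159.86, 159.86, 180, 180, 180, 180, 180].

INTERFACE

Orientations are given as [roll, pitch, yaw] about the fixed x, y, z axes, in that order (R = Rz(yaw) Ry(pitch) Rx(roll)).
In Python, from station import robot, fingers, vision, workorder, recognise gives the robot as it stands. Calls block until the motion is done:
- robot.move_to(position, orientation): joint-space move of the TCP to a pose.
- robot.line_to(position, orientation=None, velocity=0.15, f_stop=None): straight line of the TCP; orientation=None keeps the orientation; velocity is the mean speed in m/s. With f_stop (N) it stops when the force on the tool has changed by that much, and returns True; else False.
- robot.move_j(angles): joint-space move.
- fingers.gripper_to(opening, force=None): opening from 0.0 (shut) to 1.0 (fully open); force is the grip in N (None keeps the last); returns when the fingers have stopped.
- robot.pause(seconds).
- robot.inverse_kinematics(position, orientation): joint angles nearest the present ones, or None.
- vision.grab_frame(name): name is "scene" or "side" or "wrist"; returns the picture (480x640x3 uint8, red, green, blue); there is no depth.
- vision.calibration(name): a dict with "mtx" (3x3 intrinsics, pixels), "extrinsics" (4x4, takes a point from world to camera coordinates); the wrist camera has in their place "T_tool_cam" (4x4, takes a point from camera to tool coordinates, whose origin is the TCP and whose axes are the flange's). Camera axes: x right, y up, looking along -z (the intrinsics and any distortion apply to the point x, -y, -z); pixel columns grow to the right and rows downward; lengths in m; the calibration is good to about 2 mm. A picture is of the moment at which its call begins: read the wrist's pose just before it. calibration takes no time and is no camera call.
A pose or a line that the arm cannot do raises robot.PlanningError and nothing moves.
- workorder.close_job(): hands the job in; it is judged then, once.
Trained networks look in the newest picture that a camera, given by its name, has taken for a name from the list of things; names that differ only in an ending like _2 or _b are one class to them, and where a whole thing is asked for, a point or a joint stands for the part that bears it (a point fixed in the world has none). Each returns a list of dicts, best first, with "p" (0 to 1); they miss things now and then, are a little off and sometimes report something else, mostly with a low value. They report only what shows in the picture. A call takes as long as a camera call.
- recognise(label, camera): "rect" ([centre column, centre row, width, height] in pixels, round what is visible of it).
Readings, each from a call of its own:
- robot.current_time_s(): time.
- robot.current_joint_positions(): joint angles.
- robot.current_dq(): joint speeds.
- robot.current_joint_torque(): joint torques, N m.
- robot.current_tool_pos(): TCP position.
- robot.current_eef_rot(): TCP orientation.
- robot.current_contact_force(): force on the tool from outside, world axes, zero at the start.
- robot.current_torque(): the same for the moment, N m.
- robot.current_finger_gap(): opening from 0.0 (shut) to 1.0 (fully open).
- robot.current_gripper_force(): force on a finger pad.
Only numpy, scipy, OpenCV 4.12 (cv2) and the standard library are available. Lean on these libraries where they do the work, as an engineer would, in place of code of your own. Each camera call takes 0.05 s, during which the arm holds its last target. There are 200 camera calls.

TASK

A finished bracket lies in the yellow wheeled carrier, ready to run down the gravity rail to the wash side. Hang the carrier by both grooved wheels on the open high end of the rail and, keeping hold of it, push it downhill through the red spring catch; once the catch has snapped shut behind it, let go right there so that it rolls by itself down to the rubber stop and stays. The slope of the rail is adjustable and differs from day to day, so feel your way: never bear on the rail, catch or stop with more than about 20 N, keep the bracket in its tray and leave the other things on the cart where they are.

Things in the scene. Friction and masses are not known exactly. Their poses are not given: they have to be found in the camera images.
- carrier: Yellow carrier of 61x84x156 mm (x, y, z), 0.34 kg plus the bracket, standing on its tray. Origin: underside of the tray; y along its two wheels, z up, x from its only side plate (x = -21) to its open side: a C seen along y. Bring it to the rail from the robot's side, its axes along those of rail_stand (pitched with the slope), so that the rail enters between tray and wheels; then lower it.
- carrier_grip (a point): Centre of the black grip block on top of the side plate: 14 mm thick (x), 30 mm wide (y), 30 mm high; in the carrier's frame 66 mm above and 21 mm to -x of carrier_seat. Take it from above across the 14 mm, firmly (some 50 N), or the carrier swings in the fingers; a light grip (6 N) lets it turn between the pads, so that both wheels settle on the slope.
- carrier_seat (a point): Point of the carrier that lies on the rail's centre line when seated: 75 mm above its underside, midway between the wheels (y = +-25 mm, 26 mm diameter, axles 14 mm above this point). Their grooves, 14 mm wide and 4 mm deep, take the 10 mm rail with 2 mm play a side; over 3 mm off they ride on a flange. Lift the wheels 4 mm or more (10 to 15 is easy) to pass over the rail.
- carrier_pin (a point): Tip of the steel pin, 8 mm thick, that sticks out between the wheels to the carrier's open side, 28 mm out and 14 mm above carrier_seat; it works the catch.
- rail_stand: Fixed aluminium stand, 0.15 m deep, 0.37 m long, 0.21 m high. Origin on the cart top under the middle of the rail; the rail runs along its y axis at x = 0, the high end at +y; robot on the -x side, posts and carrying beam at x over 40 mm. The rail is rigid: 0.5 mm of hand motion down into it makes about 10 N; sideways the fingers give about 1 mm.
- rail_high_end (a point): High end of the 10 mm rail rod, on its centre line: x 0, y +160, z 185 mm in the stand's frame. From here it falls towards -y at 0.11 to 0.22 rad: feel it. Distances of carrier_seat along the rail: 50-95 mm open stretch to hang it on; 105 pin meets catch; from 135 catch shut behind it; 262 at the rubber stop. From 148 on a keeper bar lies 2.5 mm over the wheels, its top 37 mm over the rail line.
- catch_arm (a joint): Red spring catch on the far side of the rail, a 45 mm arm on an upright pivot, its tip 128 mm from the high end. 0 rad is closed; it grows to about 0.26 as the carrier's pin is pushed past it downhill, then springs back to 0 behind the pin. That takes 4 to 9 N along the rail and also presses the carrier to -x; the carrier's own weight does not pass it.
- bracket_1: Milled white-metal bracket, 46x72x36 mm, 0.13 to 0.2 kg, lying loose in the carrier's tray (rim 10 mm high). Origin at the centre of its underside.
- bracket_2: Milled bracket, 46x72x36 mm, lying near the right edge of the cart; leave alone. Origin at the centre of its underside.
- bracket_3: Another milled bracket, 46x72x36 mm, lying near the right edge; leave alone. Origin at the centre of its underside.
- insert_box_1: Flat blue box, 62x88x23 mm, at the front edge; leave alone. Origin at the centre of its underside.
- hex_key_1: Hex key, 45x125x12 mm, at the front edge; leave alone. Origin at the centre of its underside.
- collet_wrench: Hook wrench with a red handle, 54x182x9 mm, lying behind the stand; leave alone. Origin at the centre of its underside.

How it is judged (in metres and radians):
On the way, in this order (a step that is already met when the one before it is completed fails the run):
1. the carrier sits with both wheels on the rail, in the open stretch above the closed catch (x of carrier_seat in the frame of rail_stand between -0.003 and 0.003 m and y of carrier_seat in the frame of rail_stand between 0.055 and 0.125 m and contact force between carrier and rail_stand above 2 N and value of joint catch_arm below 0.05 rad), for 0.2 s.
2. the carrier's pin pushes the catch open (value of joint catch_arm above 0.12 rad).
3. the catch has closed behind the carrier, which is let go while it still has at least 45 mm to roll (value of joint catch_arm below 0.06 rad and contact force between the fingers and carrier below 0.05 N and y of carrier_seat in the frame of rail_stand between -0.055 and 0.03 m).
At the end, for the whole second after the job is handed in: The carrier hangs by both wheels on the rail (within 3 mm of its line, tilt under 0.3 rad), at rest (below 0.02 m/s) against the rubber stop (within about 6 mm), the catch is closed (below 0.06 rad) and the bracket lies in the tray (y of carrier_seat in the frame of rail_stand between -0.106 and -0.09 m and x of carrier_seat in the frame of rail_stand between -0.003 and 0.003 m and angle between carrier's own z axis and vertical below 0.3 rad and linear speed of carrier below 0.02 m/s and contact force between carrier and rail_stand above 2 N and value of joint catch_arm below 0.06 rad and distance between bracket_1 and carrier below 0.015 m); the robot touches nothing.
It fails at once if the carrier bears on the rail, its catch or its stop with more than 25 N (contact force between carrier and rail_stand above 25 N).
It fails at once if the carrier, lifted off the cart top, is let go before it is past the catch (height (world z) of carrier above 0.04 m and y of carrier_seat in the frame of rail_stand above 0.03 m and contact force between the fingers and carrier below 0.05 N).
It fails at once if the carrier is tipped by more than 0.6 rad (angle between carrier's own z axis and vertical above 0.6 rad).
It fails at once if the bracket falls out of the tray (distance between bracket_1 and carrier above 0.03 m).
It fails at once if one of the other things is shifted by more than 20 mm (distance of any of bracket_2, bracket_3, insert_box_1, hex_key_1, collet_wrench from where it was at the start of the episode above 0.02 m).
It also fails if it takes over 69 s, if anything falls off the work surface, if the arm or the gripper's body presses on something with over 40 N, if the wrist force passes 120 N, or if a joint passes its speed limit or range.

## Working session

There is one attempt and no reset: what is moved stays moved. The work goes in short steps, each a Python script; the robot and the scene stay as the last script left them, time stands still between calls to the robot, and variables do not carry over. Pictures are saved under pics/ and viewed, at most 10 in all, crops included, and the job is handed in when it is done.

```bash
ls; mkdir -p pics; python3 - <<'E'
from station import robot, fingers, vision, workorder, recognise
import cv2,numpy as np
for c in ["scene","side"]:
    im=vision.grab_frame(c); cv2.imwrite(f"pics/{c}0.png",im[:,:,::-1])
    k=vision.calibration(c); print(c,{a:np.round(b,4).tolist() if hasattr(b,'shape') or isinstance(b,list) else b for a,b in k.items()})
    for l in ["carrier","carrier_grip","carrier_seat","carrier_pin","rail_stand","rail_high_end","catch_arm"]:
        print(l,[(np.round(d["rect"],1).tolist(),round(d["p"],2)) for d in recognise(l,c)][:2] )
print(robot.current_time_s())
print({a:np.round(b,4).tolist() for a,b in vision.calibration("wrist").items()})
E
```

```text
pics
scene {'mtx': [[461.3833, 0.0, 317.9683], [0.0, 461.3833, 238.6937], [0.0, 0.0, 1.0]], 'extrinsics': [[0.8258, -0.5638, 0.0093, -0.4128], [0.3884, 0.5808, 0.7154, -0.2956], [-0.4088, -0.5872, 0.6986, -1.0275], [0.0, 0.0, 0.0, 1.0]]}
carrier [([261.6, 196.4, 31.5, 53.1], 0.88)]
carrier_grip [([261.2, 198.3, 27.1, 53.3], 0.82)]
carrier_seat [([261.2, 198.7, 28.8, 48.4], 0.69)]
carrier_pin [([262.1, 199.9, 29.5, 49.1], 0.59)]
rail_stand [([314.6, 264.9, 109.6, 176.7], 0.57)]
rail_high_end [([312.9, 265.9, 106.8, 171.7], 0.79), ([377.0, 268.1, 48.7, 42.0], 0.69)]
catch_arm []
side {'mtx': [[468.9278, 0.0, 319.1933], [0.0, 468.9278, 239.474], [0.0, 0.0, 1.0]], 'extrinsics': [[-0.9197, -0.3922, -0.0151, 0.4539], [0.2447, -0.6032, 0.7591, -0.2341], [-0.3069, 0.6945, 0.6508, -0.8915], [0.0, 0.0, 0.0, 1.0]]}
carrier [([246.9, 392.2, 56.7, 77.2], 0.71)]
carrier_grip [([248.5, 390.4, 48.7, 76.1], 0.9)]
carrier_seat [([244.5, 392.2, 54.2, 78.2], 0.62)]
carrier_pin [([248.4, 391.2, 52.2, 78.7], 0.98)]
rail_stand [([328.9, 270.6, 147.6, 184.9], 0.72)]
rail_high_end [([329.4, 270.6, 146.8, 187.0], 0.69)]
catch_arm [([319.4, 236.2, 24.0, 7.8], 0.51)]
0.8
{'mtx': [[359.8323, 0.0, 327.5834], [0.0, 359.8323, 238.5608], [0.0, 0.0, 1.0]], 'T_tool_cam': [[-0.0001, 0.9571, 0.2896, 0.0746], [1.0, -0.0004, 0.0016, 0.0001], [0.0017, 0.2896, -0.9571, -0.1252], [0.0, 0.0, 0.0, 1.0]]}
```

```bash
python3 - <<'E'
import cv2,numpy as np
a=cv2.imread("pics/scene0.png")[140:370,210:410]; b=cv2.imread("pics/side0.png")[160:450,190:430]
a=cv2.resize(a,None,fx=2.6,fy=2.6,interpolation=cv2.INTER_CUBIC)[:598,:]
cv2.imwrite("pics/sc_crop.png",a)
cv2.imwrite("pics/si_crop.png",cv2.resize(b,None,fx=2,fy=2,interpolation=cv2.INTER_CUBIC))
E
```

```text
(no output)
```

View pics/sc_crop.png

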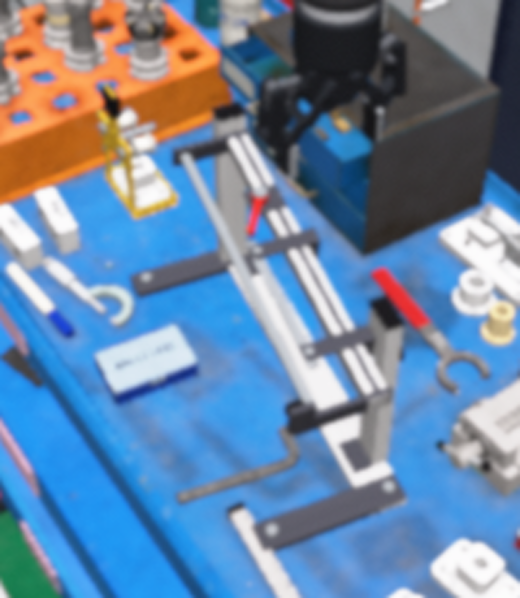

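View pics/si_crop.png

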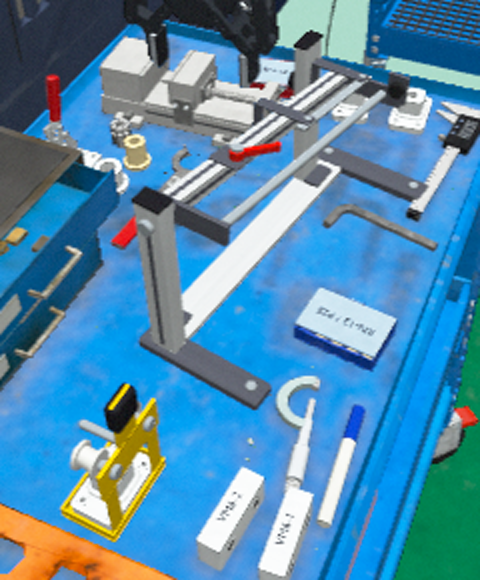

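```bash
cat > h.py <<'E'
from station import robot, fingers, vision, workorder, recognise
import cv2,numpy as np
from scipy.spatial.transform import Rotation as R
F=np.diag([1.,-1,-1])
def cam(c):
    k=vision.calibration(c); K=np.array(k["mtx"])
    if c!="wrist": E=np.array(k["extrinsics"])
    else:
        T=np.eye(4);T[:3,:3]=R.from_euler('xyz',robot.current_eef_rot(),degrees=True).as_matrix();T[:3,3]=robot.current_tool_pos()
        E=np.linalg.inv(T@np.array(k["T_tool_cam"]))
    return K@F@E[:3]
def proj(P,X):
    X=np.atleast_2d(X); u=np.c_[X,np.ones(len(X))]@P.T; return u[:,:2]/u[:,2:]
def tri(Ps,uv):
    A=np.concatenate([[u*P[2]-P[0],v*P[2]-P[1]] for P,(u,v) in zip(Ps,uv)])
    h=np.linalg.svd(A)[2][-1]; X=h[:3]/h[3]
    return X,max(np.linalg.norm(proj(P,X)[0]-w) for P,w in zip(Ps,uv))
E
python3 - <<'E'
from h import *
P=[cam("scene"),cam("side")]
sc=lambda x,y:(210+x/2.6-.3,140+y/2.6-.3); si=lambda x,y:(190+x/2-.25,160+y/2-.25)
for n,a,b in [("high",(185,157),(228,222)),("stop/rail low",(296,404),(385,92)),("catch tip",(251,231),(278,148)),("posttopH",(230,112),(154,200)),("posttopL",(386,310),(308,42)),
 ("grip",(109,103),(121,407)),("baseHend",(138,288),(262,396)),("baseLend",(262,536),(415,194)),("tray near corner?",(137,216),(115,536)),("tray right",(176,202),(163,462)),("bolt",(148,278),(250,385))]:
    X,e=tri(P,[sc(*a),si(*b)]); print(n,X.round(4),round(e,1))
print(robot.current_tool_pos(),robot.current_eef_rot())
E
```

```text
high [0.4684 0.1272 0.1886] 1.8
stop/rail low [ 0.4068 -0.1565  0.1496] 0.4
catch tip [0.4684 0.01   0.182 ] 1.3
posttopH [0.5312 0.1432 0.2065] 1.6
posttopL [ 0.4986 -0.1496  0.1993] 1.4
grip [0.479  0.3046 0.1403] 0.1
baseHend [0.4222 0.1639 0.0031] 1.0
baseLend [ 0.3633 -0.1684  0.0034] 0.1
tray near corner? [ 0.5035  0.3196 -0.0517] 1.4
tray right [0.5026 0.2568 0.0007] 13.5
bolt [0.4349 0.1627 0.0124] 0.9
[5.50041529e-01 2.34013785e-05 2.48348410e-01] [1.79992315e+02 4.77743656e-04 9.00019571e+01]
```

```bash
python3 - <<'E'
from h import *
for i,(p) in enumerate([(.46,-.03,.33),(.46,.13,.33),(.47,.26,.33)]):
    robot.move_to(p,[180,0,90]); robot.pause(.2)
    P=cam("wrist"); im=vision.grab_frame("wrist"); cv2.imwrite(f"pics/w{i}.png",im[:,:,::-1]); np.save(f"pics/w{i}.npy",P)
    for l in (["carrier","rail_high_end","catch_arm","bracket_1"]):
        print(i,l,[(np.round(d["rect"],1).tolist(),round(d["p"],2)) for d in recognise(l,"wrist")][:2])
a=np.hstack([cv2.imread("pics/w1.png")[:,100:500],cv2.imread("pics/w2.png")[:,100:500]]);cv2.imwrite("pics/w12.png",a)
print(robot.current_time_s())
E
```

```text
0 carrier [([351.9, 384.8, 36.6, 42.4], 0.48)]
0 rail_high_end [([357.5, 198.6, 210.2, 397.2], 0.78), ([351.6, 384.3, 34.7, 44.4], 0.26)]
0 catch_arm [([360.8, 155.5, 45.1, 56.0], 0.97), ([298.8, 386.5, 34.3, 46.0], 0.22)]
0 bracket_1 [([296.4, 385.5, 35.0, 47.3], 0.78), ([350.4, 383.9, 36.8, 39.9], 0.6)]
1 carrier [([372.3, 41.1, 62.2, 74.1], 0.84)]
1 rail_high_end [([357.0, 284.2, 197.3, 268.6], 0.86)]
1 catch_arm [([359.1, 343.1, 49.9, 42.5], 0.88)]
1 bracket_1 [([371.2, 37.0, 43.4, 74.1], 0.93)]
2 carrier [([357.6, 158.3, 57.6, 87.1], 0.65), ([357.8, 335.6, 144.6, 169.6], 0.35)]
2 rail_high_end [([358.6, 334.0, 137.5, 167.7], 0.66)]
2 catch_arm [([274.8, 418.2, 86.4, 16.7], 0.46)]
2 bracket_1 [([362.8, 151.5, 34.7, 55.4], 0.73), ([358.2, 334.7, 139.4, 168.4], 0.3)]
3.9833
```

View pics/w12.png

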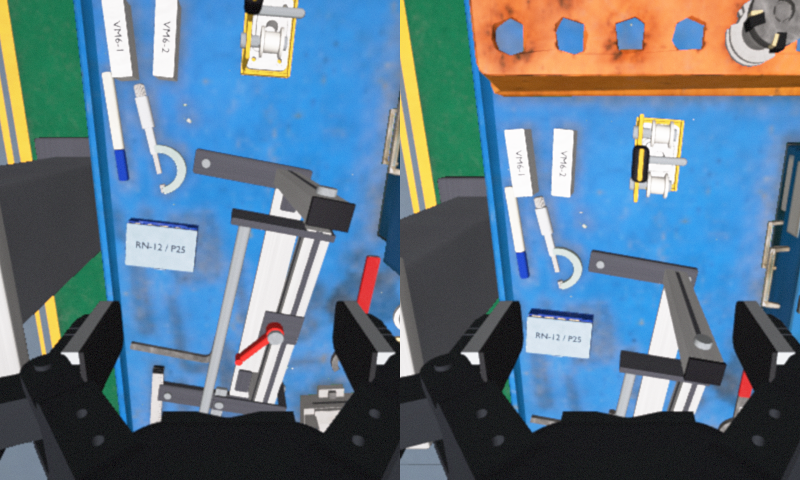

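View pics/w0.png

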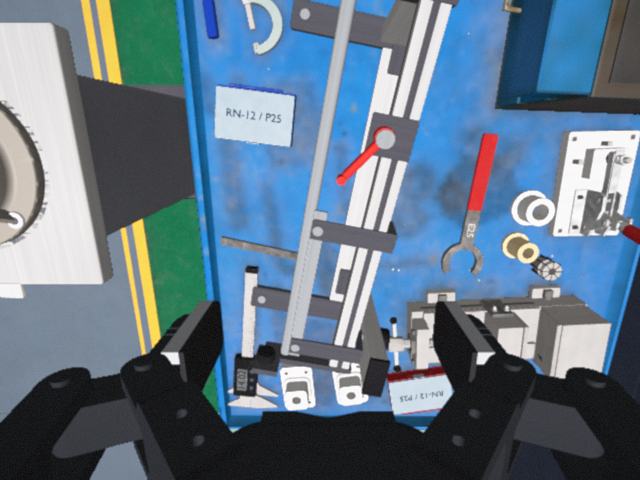

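```bash
python3 - <<'E'
from h import *
a=cv2.imread("pics/w2.png")[105:210,325:395]; b=cv2.imread("pics/w1.png")[200:300,320:390]
a=cv2.resize(a,None,fx=5.6,fy=5.6,interpolation=cv2.INTER_CUBIC); b=cv2.resize(b,None,fx=5.8,fy=5.8,interpolation=cv2.INTER_CUBIC)[:588]
b=cv2.copyMakeBorder(b,0,588-len(b),0,0,0)
cv2.imwrite("pics/z.png",np.hstack([a,b])[:, :800])
# rail: low-saturation run around guess
def rail(f,r,c):
    s=cv2.cvtColor(cv2.imread(f),cv2.COLOR_BGR2HSV)[r,c-22:c+22,1].astype(int)
    return s
for f,rc in [("pics/w1.png",[(240,340),(280,331),(320,323),(360,315)]),("pics/w0.png",[(20,345),(80,336),(140,327),(200,319)])]:
    for r,c in rc: print(f,r,c-22,rail(f,r,c).tolist())
E
```

```text
pics/w1.png 240 318 [127, 137, 145, 154, 161, 165, 175, 176, 176, 181, 187, 190, 190, 190, 189, 189, 184, 111, 22, 5, 9, 9, 12, 13, 8, 9, 11, 9, 4, 25, 128, 189, 194, 190, 192, 193, 197, 192, 195, 197, 193, 195, 196, 200]
pics/w1.png 280 309 [125, 121, 122, 121, 123, 131, 134, 137, 143, 144, 146, 146, 146, 152, 153, 155, 157, 129, 39, 3, 6, 9, 9, 10, 9, 10, 7, 11, 8, 27, 113, 149, 149, 146, 153, 156, 159, 160, 160, 156, 154, 158, 156, 164]
pics/w1.png 320 301 [177, 179, 178, 177, 175, 179, 178, 172, 171, 171, 173, 171, 170, 173, 173, 176, 168, 94, 13, 5, 9, 10, 9, 6, 9, 9, 8, 8, 52, 124, 139, 134, 129, 119, 115, 105, 92, 91, 96, 90, 93, 101, 108, 107]
pics/w1.png 360 293 [30, 22, 13, 6, 10, 12, 14, 11, 15, 13, 17, 18, 14, 13, 14, 15, 10, 8, 8, 10, 10, 9, 8, 8, 10, 8, 9, 58, 110, 116, 118, 119, 124, 124, 117, 119, 111, 112, 112, 117, 116, 100, 121, 195]
pics/w0.png 20 323 [24, 22, 23, 20, 22, 22, 22, 22, 21, 19, 19, 19, 25, 17, 12, 8, 8, 11, 11, 9, 12, 10, 10, 9, 9, 11, 9, 6, 7, 11, 14, 21, 19, 19, 21, 22, 23, 24, 21, 24, 21, 23, 21, 21]
pics/w0.png 80 314 [168, 174, 178, 179, 184, 192, 191, 192, 192, 194, 196, 197, 157, 59, 8, 8, 9, 10, 10, 9, 9, 10, 8, 10, 7, 6, 28, 140, 192, 197, 198, 193, 194, 187, 185, 185, 187, 191, 188, 193, 193, 193, 196, 196]
pics/w0.png 140 305 [93, 96, 95, 95, 99, 103, 107, 103, 107, 107, 109, 78, 21, 5, 9, 9, 10, 11, 10, 8, 9, 13, 9, 4, 36, 124, 155, 154, 158, 162, 157, 159, 156, 156, 158, 156, 152, 151, 146, 144, 145, 147, 151, 152]
pics/w0.png 200 297 [177, 182, 176, 174, 183, 176, 172, 177, 164, 97, 21, 8, 9, 9, 6, 12, 10, 10, 6, 8, 6, 72, 162, 176, 176, 173, 173, 167, 168, 161, 166, 165, 162, 164, 166, 163, 160, 162, 153, 146, 145, 138, 136, 131]
```

View pics/z.png

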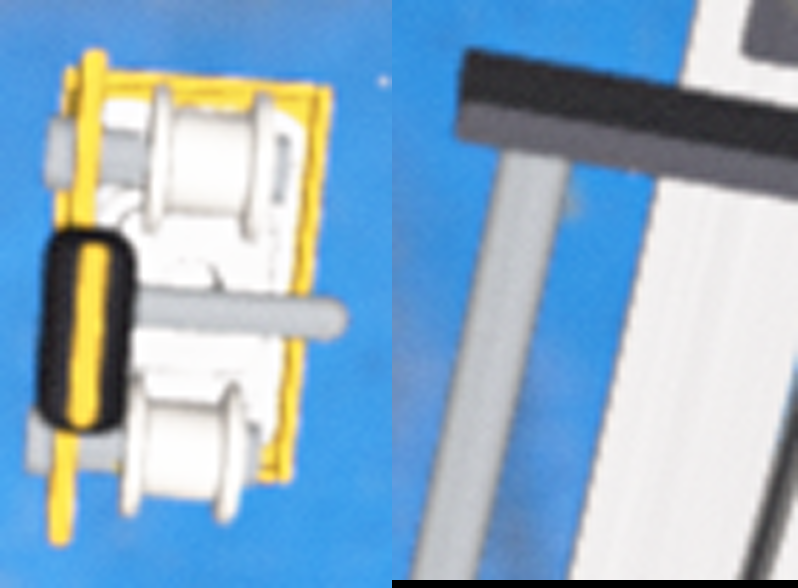

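```bash
cat > fit.py <<'E'
from h import *
from scipy.optimize import least_squares
Pw=[np.load(f"pics/w{i}.npy") for i in range(3)]; Ps,Pd=cam("scene"),cam("side")
z=lambda x,y:(325+x/5.6-.4,105+y/5.6-.4)
def T(q,X):
    c,s=np.cos(q[2]),np.sin(q[2]); X=np.atleast_2d(X); return np.c_[q[0]+c*X[:,0]-s*X[:,1],q[1]+s*X[:,0]+c*X[:,1],X[:,2]]
M=np.array([[-21,0,156],[28,0,89],[30.5,42,8],[30.5,-42,8],[0,25,89+11],[0,-25,89+11]])/1e3
uv=np.array([z(88,332),z(343,318),z(330,88),z(292,482),z(208,168),z(185,440)])
r=least_squares(lambda q:(proj(Pw[2],T(q,M))-uv).ravel(),[.5,.3,0],x_scale=.1)
print("carrier",r.x,np.degrees(r.x[2]),r.fun.reshape(-1,2).round(1).tolist())
def rl(q,s): # q x,y,yaw,slope
    return T(q,np.c_[0*s,.16-s*np.cos(q[3]),.185-s*np.sin(q[3])])
L=[(Pw[1],1,[(341.4,240),(332.6,280),(323.6,320)]),(Pw[0],1,[(333.6,80),(323,140),(312.1,200)]),(Ps,1.5,[(281,200),(323.5,295)]),(Pd,1.5,[(303.8,270.8),(382.3,205.8)])]
def f(q):
    o=[]
    for P,sg,pts in L:
        a,b=proj(P,rl(q,np.array([0,.28]))); n=np.array([b[1]-a[1],a[0]-b[0]])/np.linalg.norm(b-a)
        o+=[(np.array(p)-a)@n/sg for p in pts]
    o+=list((proj(Pw[1],rl(q,np.array([0.])))[0]-(344.7,225.9))/6)
    c=rl(q,np.array([.128]))+[[0,0,.014]]
    o+=[(proj(Pw[0],c)[0]-(341,181))[1]/4,(proj(Pw[1],c)[0]-(338,361))[1]/4]
    return o
k=least_squares(f,[.44,-.02,-.2,.14],x_scale=.1)
print("stand",k.x,np.degrees(k.x[2]),np.round(k.fun,1).tolist())
g=T(r.x,M[:1])[0]; print("grip top",g, "high end",rl(k.x,np.array([0,.07])))
np.save("fit.npy",np.r_[r.x,k.x])
E
python3 fit.py
```

```text
carrier [ 0.50189935  0.30442477 -0.07256363] -4.157590009872428 [[0.1, 0.1], [1.2, -0.1], [-1.0, -0.9], [-1.8, -0.6], [0.9, -1.3], [0.0, 2.7]]
stand [ 0.44298073 -0.0267798  -0.19146917  0.17513783] -10.97037540325449 [-0.3, 0.1, 0.3, -0.0, 0.3, 0.3, 0.2, -1.9, -1.6, 0.6, -0.0, 0.2, 0.3, -0.9]
grip top [0.48095461 0.30594727 0.156     ] high end [[0.47342895 0.13029631 0.185     ]
 [0.46031163 0.06262677 0.17280293]]
```

```bash
cat >> h.py <<'E'
R0=R.from_euler('xyz',[180,0,90],degrees=True)
def pose(seat,yaw,pitch):
    "TCP pose for carrier_seat at world seat"
    C=R.from_euler('z',yaw)*R.from_euler('x',pitch)
    return np.array(seat)+C.apply([-.021,0,.066-.002]),(C*R0).as_euler('xyz',degrees=True)
def stand(x,y,z,q):
    c,s=np.cos(q[2]),np.sin(q[2]); return np.array([q[0]+c*x-s*y,q[1]+s*x+c*y,z])
def st(x,s,lift,q):
    "seat at stand x, distance s along the rail, lift normal to rail"
    a=q[3]; return pose(stand(x,.16-s*np.cos(a)-lift*np.sin(a)*0,.185-s*np.sin(a)+lift,q),q[2],a)
E
python3 - <<'E'
from h import *
d=np.load("fit.npy"); c,q=d[:3],d[3:]
p,o=pose([c[0],c[1],.075],c[2],0); print(p,o)
robot.move_to(p+[0,0,.06],o); robot.line_to(p,o,velocity=.1)
print(fingers.gripper_to(0,50),robot.current_finger_gap(),robot.current_gripper_force(),robot.current_contact_force())
robot.line_to(p+[0,0,.03],o,velocity=.06); robot.pause(.2)
print(robot.current_contact_force(),robot.current_torque(),robot.current_gripper_force())
robot.line_to(p+[0,0,.13],o,velocity=.12)
w,ow=pose(stand(-.065,.28,.205,q),q[2],0); robot.line_to(w,ow,velocity=.12)
w,ow=st(-.065,.068,.012,q); robot.line_to(w,ow,velocity=.12); robot.pause(.3)
print(robot.current_tool_pos(),w,robot.current_contact_force(),robot.current_time_s())
np.save("pics/w3.npy",cam("wrist")); cv2.imwrite("pics/w3.png",vision.grab_frame("wrist")[:,:,::-1])
cv2.imwrite("pics/s3.png",vision.grab_frame("side")[:,:,::-1])
a=cv2.imread("pics/w3.png")[:,120:520];b=cv2.resize(cv2.imread("pics/s3.png")[170:350,220:370],(400,480));cv2.imwrite("pics/ws3.png",np.hstack([a,b]))
E
```

```text
[0.48095461 0.30594727 0.139     ] [180.           0.          85.84240999]
False 0.15556412466916733 49.6068012714386 [-0.67322619 -0.30041184  1.23880545]
[ 0.57810051  0.21809581 -5.48121888] [ 0.10426279  0.06248642 -0.02983563] 48.7192440032959
[0.37415131 0.07023047 0.24814352] [0.37413584 0.06997829 0.24817238] [ 0.35411097  0.84378999 -5.42954653] 10.7667
```

View pics/ws3.png

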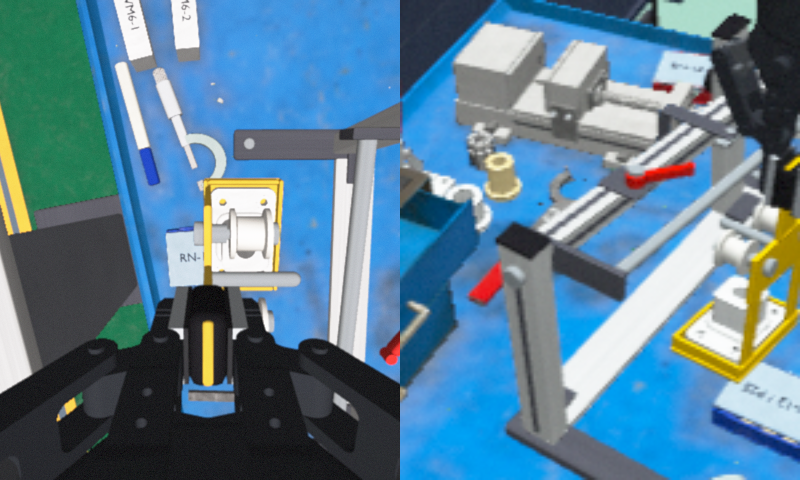

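```bash
python3 - <<'E'
from h import *
d=np.load("fit.npy"); q=d[3:]
w,ow=st(0,.068,.014,q); print(robot.line_to(w,ow,velocity=.06,f_stop=4)); robot.pause(.3)
print(robot.current_tool_pos()-w,robot.current_contact_force(),robot.current_time_s())
P=cam("wrist"); im=vision.grab_frame("wrist"); np.save("pics/w4.npy",P); cv2.imwrite("pics/w4.png",im[:,:,::-1])
a=q[3]
C=R.from_euler('z',q[2])*R.from_euler('x',a); seat=stand(0,.16-.068*np.cos(a),.185-.068*np.sin(a)+.014,q)
for n,X in [("wheel top",[0,25,14+9]),("flangeL top",[-7,25,27]),("flangeR top",[7,25,27]),("pin",[28,0,14])]: print(n,proj(P,seat+C.apply(np.array(X)/1e3)))
for s in (0,.01,.02,.03): print("rail",s,proj(P,stand(0,.16-s*np.cos(a),.185-s*np.sin(a),q)))
b=im[100:350,260:520,::-1]; cv2.imwrite("pics/z4.png",cv2.resize(b,None,fx=2.4,fy=2.4,interpolation=cv2.INTER_CUBIC))
E
```

```text
False
[-1.61694734e-04  3.95997328e-05  7.01028868e-05] [ 0.01840173 -0.1969013  -4.58314245] 12.4
wheel top [[372.17613008 236.96324067]]
flangeL top [[358.31014479 239.38564467]]
flangeR top [[388.03083527 239.390441  ]]
pin [[421.74937483 277.65391695]]
rail 0 [[366.94694306 146.68558853]]
rail 0.01 [[366.3813886  165.26319423]]
rail 0.02 [[365.83201612 183.30924634]]
rail 0.03 [[365.29814091 200.84623678]]
```

View pics/z4.png

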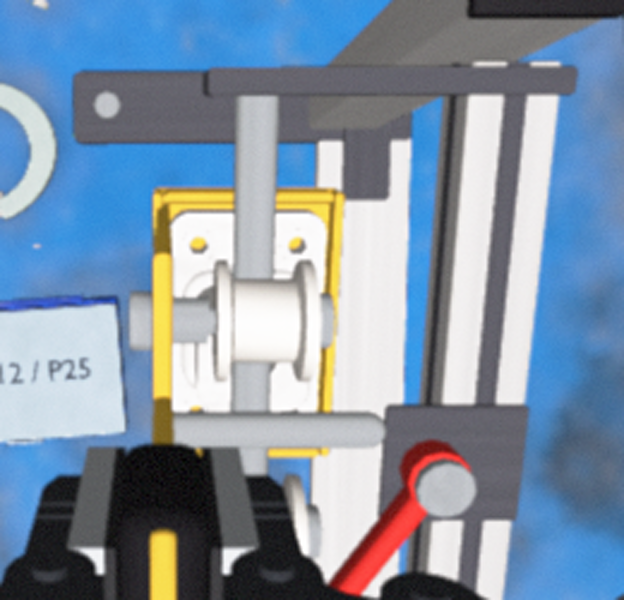

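```bash
python3 - <<'E'
from h import *
d=np.load("fit.npy"); q=d[3:]
q[:2]+= .0006*np.array([np.cos(q[2]),np.sin(q[2])]); np.save("q.npy",q)
w,ow=st(0,.068,.014,q); robot.line_to(w,ow,velocity=.03)
w,ow=st(0,.068,.004,q); print(robot.line_to(w,ow,velocity=.03,f_stop=4)); robot.pause(.3)
print(robot.current_contact_force(),robot.current_torque())
w,ow=st(0,.068,-.005,q); print(robot.line_to(w,ow,velocity=.006,f_stop=2.5)); robot.pause(.3)
print("err to seated mm",(robot.current_tool_pos()-st(0,.068,0,q)[0])*1e3,robot.current_contact_force(),robot.current_torque(),robot.current_time_s())
E
```

```text
False
[ 0.10673223 -0.24870661 -5.266237  ] [-0.44444181  0.20994024  0.00521407]
True
err to seated mm [-0.3003224  -0.78731283  0.87689017] [ 0.48689669 -0.33724607  7.19918083] [-0.63443509 -0.08803299 -0.02525563] 14.4667
```

```bash
python3 - <<'E'
from h import *
def rep(t): print(t,robot.current_tool_pos().round(5) if hasattr(robot.current_tool_pos(),'round') else robot.current_tool_pos(),np.round(robot.current_contact_force(),2),np.round(robot.current_torque(),3),round(robot.current_gripper_force(),1),robot.current_time_s())
rep("firm")
o=robot.current_eef_rot(); p=np.array(robot.current_tool_pos())
robot.line_to(p+[0,0,.0003],velocity=.005); robot.pause(.2); rep("up .3")
fingers.gripper_to(0,6); robot.pause(.5); rep("light")
P=cam("wrist"); im=vision.grab_frame("wrist"); np.save("pics/w5.npy",P); cv2.imwrite("pics/w5.png",im[:,:,::-1])
b=im[100:350,260:520,::-1]; cv2.imwrite("pics/z5.png",cv2.resize(b,None,fx=2.4,fy=2.4,interpolation=cv2.INTER_CUBIC))
s=vision.grab_frame("side")[200:350,260:420,::-1]; cv2.imwrite("pics/zs5.png",cv2.resize(s,None,fx=4,fy=4,interpolation=cv2.INTER_CUBIC)[:600])
E
```

```text
firm [0.43824 0.05671 0.23705] [ 0.49 -0.34  7.2 ] [-0.634 -0.088 -0.025] 50.5 14.4667
up .3 [0.4384  0.05657 0.23732] [ 0.84 -1.39  0.76] [-0.703 -0.463 -0.09 ] 49.8 15.4333
light [0.43837 0.05666 0.23736] [ 2.41 -1.1   2.29] [-0.761 -0.63  -0.08 ] 49.7 16.15
```

View pics/zs5.png

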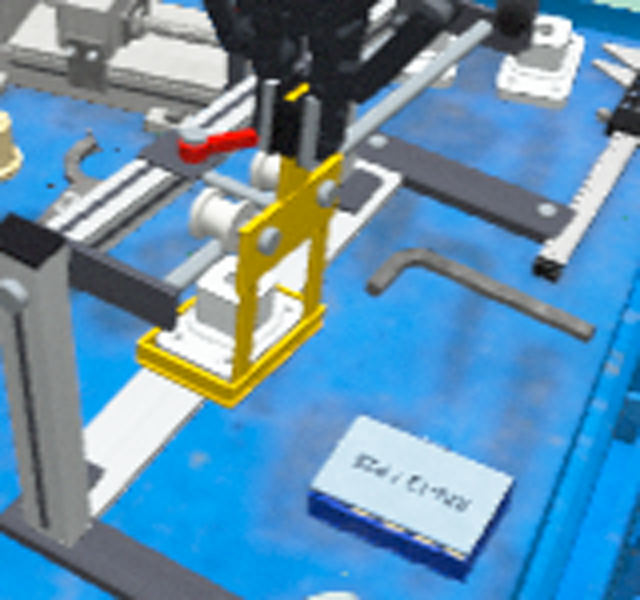

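```bash
python3 - <<'E'
from h import *
for o,f in [(0,20),(.05,6),(.1,6)]:
    r=fingers.gripper_to(o,f); robot.pause(.2)
    print(o,f,r,robot.current_finger_gap(),robot.current_gripper_force(),np.round(robot.current_contact_force(),2),np.round(robot.current_torque(),3),robot.current_time_s())
    if robot.current_gripper_force()<15: break
E
```

```text
0 20 False 0.15779030922912782 49.666555523872375 [ 2.15 -0.63  0.99] [-0.822 -0.817 -0.041] 16.6667
0.05 6 False 0.15704841268640796 49.657899141311646 [ 2.83 -1.32  1.14] [-0.778 -0.744 -0.091] 17.0833
0.1 6 False 0.15589792404883623 49.65502917766571 [ 3.24 -1.53  1.22] [-0.728 -0.866 -0.059] 17.5
```

```bash
cat > slide.py <<'E'
from h import *
import json,sys
def run(s1,step,lim,hi):
    S=json.load(open("s.json")); q=np.load("q.npy"); pos,a,s=np.array(S["p"]),S["a"],S["s"]
    o=S["o"]; d=np.array([-np.cos(q[2]+np.pi/2),-np.sin(q[2]+np.pi/2),0])
    xs=np.array([np.cos(q[2]),np.sin(q[2]),0])
    while s<s1:
        ds=min(step,s1-s); dp=d*ds*np.cos(a)+[0,0,-ds*np.sin(a)]
        hit=robot.line_to(pos+dp,o,velocity=.03,f_stop=lim); robot.pause(.1)
        if hit: pos=np.array(robot.current_tool_pos())
        else: pos=pos+dp; s+=ds
        f=np.array(robot.current_contact_force()); c=np.clip((f[2]-0)/20e3,-.0004,.0004)*.7
        if abs(c)>2e-5: pos=pos+[0,0,c]; robot.line_to(pos,o,velocity=.01); robot.pause(.05)
        if s<.1: a=float(np.clip(a-.35*c/ds,.11,.22))
        print(f"s {s*1e3:.0f} z {pos[2]*1e3:.2f} a {a:.3f} F x' {f@xs:.1f} down {f@d:.1f} z {f[2]:.1f} M {np.round(robot.current_torque(),2)} hit {hit} t {robot.current_time_s():.1f}")
        json.dump(dict(p=pos.tolist(),a=a,s=s,o=list(map(float,o))),open("s.json","w"))
        if hit: break
if __name__=="__main__": run(*map(float,sys.argv[1:4]),0)
E
python3 - <<'E'
from h import *; import json
q=np.load("q.npy")
json.dump(dict(p=list(map(float,robot.current_tool_pos())),a=float(q[3]),s=.0685,o=list(map(float,st(0,.07,0,q)[1]))),open("s.json","w"))
E
python3 slide.py .092 .004 9
```

```text
s 73 z 236.70 a 0.172 F x' 1.9 down 0.5 z 1.0 M [-0.79 -0.54 -0.07] hit False t 18.2
s 77 z 236.10 a 0.165 F x' 1.6 down 1.9 z 2.4 M [-0.79 -0.28 -0.07] hit False t 18.9
s 81 z 235.55 a 0.155 F x' 0.5 down 1.2 z 3.1 M [-0.77 -0.13 -0.08] hit False t 19.6
s 85 z 235.06 a 0.145 F x' 1.1 down 2.5 z 3.4 M [-0.72 -0.14 -0.  ] hit False t 20.2
s 89 z 234.54 a 0.140 F x' 0.0 down 1.8 z 1.7 M [-0.7  -0.14 -0.01] hit False t 20.9
s 92 z 234.05 a 0.138 F x' 0.8 down 1.1 z 0.3 M [-0.67 -0.07 -0.02] hit False t 21.3
```

```bash
python3 - <<'E'
from h import *; import json
S=json.load(open("s.json")); q=np.load("q.npy"); a0=q[3]; a1=.139
C0=R.from_euler('z',q[2])*R.from_euler('x',a0); C1=R.from_euler('z',q[2])*R.from_euler('x',a1)
p=np.array(S["p"]); g=np.array([-.021,0,.064])
wc=p+C0.apply(-g+[0,-.025,.005])   # downhill wheel contact
p1=wc+C1.apply(g-[0,-.025,.005])+[0,0,.0004]; o=(C1*R0).as_euler('xyz',degrees=True)
print((p1-p)*1e3)
robot.line_to(p1,o,velocity=.01); robot.pause(.2); print(np.round(robot.current_contact_force(),2),np.round(robot.current_torque(),2))
q[3]=a1; np.save("q.npy",q)
S.update(p=p1.tolist(),o=o.tolist(),a=a1); json.dump(S,open("s.json","w"))
E
python3 slide.py .103 .003 9
```

```text
[ 0.4276232   2.20601972 -0.15877757]
[ 0.79 -0.38 -0.24] [-0.26 -0.18 -0.04]
s 95 z 233.43 a 0.144 F x' 1.2 down 1.1 z -1.2 M [-0.38 -0.05 -0.02] hit False t 22.5
s 98 z 232.95 a 0.150 F x' -0.2 down -1.5 z -1.5 M [ 0.35 -0.04  0.06] hit False t 23.2
s 101 z 232.50 a 0.150 F x' -1.3 down -4.6 z 0.5 M [0.99 0.11 0.27] hit False t 23.5
s 103 z 232.27 a 0.150 F x' -2.3 down -3.6 z 1.7 M [1.16 0.26 0.27] hit False t 24.2
```

```bash
sed -i 's/S\["a"\],S\["s"\]/.140,S["s"]/; s/if s<.1: a=.*/pass/' slide.py; python3 slide.py .128 .003 10
```

```text
s 106 z 231.89 a 0.140 F x' -3.2 down -3.1 z 1.1 M [0.89 0.61 0.25] hit False t 24.8
s 109 z 231.53 a 0.140 F x' -3.8 down -4.0 z 1.7 M [0.86 0.84 0.27] hit False t 25.5
s 112 z 231.13 a 0.140 F x' -4.2 down -2.2 z 0.7 M [0.83 0.81 0.28] hit False t 26.1
s 115 z 230.71 a 0.140 F x' -4.4 down -3.1 z -0.3 M [0.85 0.85 0.32] hit False t 26.5
s 118 z 230.30 a 0.140 F x' -3.5 down -3.9 z 0.1 M [1.   0.77 0.26] hit False t 26.8
s 121 z 229.88 a 0.140 F x' -3.9 down -3.5 z 0.2 M [0.94 0.84 0.29] hit False t 27.2
s 124 z 229.37 a 0.140 F x' -1.2 down 0.9 z -2.6 M [-0.34  0.35 -0.03] hit False t 27.8
s 127 z 228.81 a 0.140 F x' 0.9 down -0.2 z -3.9 M [-0.33 -0.11 -0.  ] hit False t 28.5
s 128 z 228.52 a 0.140 F x' 0.1 down 0.4 z -4.3 M [-0.34 -0.08 -0.09] hit False t 29.1
```

```bash
python3 - <<'E'
from h import *; import json
S=json.load(open("s.json")); q=np.load("q.npy")
p=np.array(robot.current_tool_pos()); print((p-S["p"])*1e3, np.round(robot.current_contact_force(),2))
d=np.array([np.sin(q[2]),-np.cos(q[2]),0])
p=p+d*.007+[0,0,-.007*.139]; print(robot.line_to(p,S["o"],velocity=.02,f_stop=8)); robot.pause(.1); print(np.round(robot.current_contact_force(),2))
print(robot.line_to(p-[0,0,.004],S["o"],velocity=.004,f_stop=2)); robot.pause(.2)
n=np.array(robot.current_tool_pos()); print((n-p)*1e3,np.round(robot.current_contact_force(),2),np.round(robot.current_torque(),2),robot.current_time_s())
S["p"]=n.tolist(); S["s"]+=.007; json.dump(S,open("s.json","w"))
a=vision.grab_frame("wrist")[60:460,200:520,::-1]; b=vision.grab_frame("side")[150:350,250:450,::-1]
print(recognise("catch_arm","side"))
cv2.imwrite("pics/z6.png",np.hstack([cv2.resize(a,(400,500)),cv2.resize(b,(400,500))]))
E
```

```text
[ 0.17313822 -0.03425432  0.16023604] [ 0.38 -1.67 -2.14]
False
[ 0.31 -0.43 -3.79]
True
[-0.06650233 -0.54166605 -0.49772135] [ 0.06 -0.49  5.79] [-0.11 -0.01 -0.05] 30.25
[]
```

View pics/z6.png

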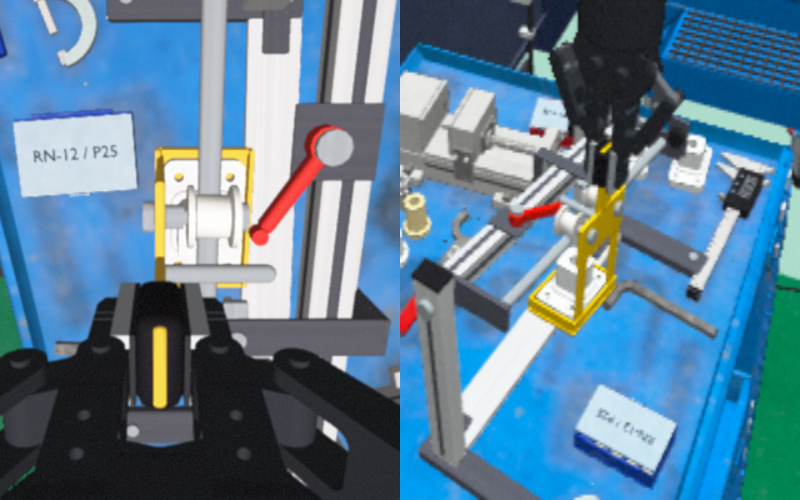

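```bash
python3 - <<'E'
from h import *; import json
q=np.load("q.npy"); P=cam("wrist"); C=R.from_euler('z',q[2])*R.from_euler('x',q[3])
seat=np.array(robot.current_tool_pos())-C.apply([-.021,0,.064])
for n,X in [("flL",[-8,25,27]),("flR",[8,25,27]),("rail",[0,50,0]),("rail",[0,70,0]),("pin",[28,0,14])]: print(n,proj(P,seat+C.apply(np.array(X)/1e3)).round(1))
v=seat-stand(0,0,0,q); c,s=np.cos(q[2]),np.sin(q[2]); print("stand xy mm",(c*v[0]+s*v[1])*1e3,(-s*v[0]+c*v[1])*1e3, v[2]*1e3)
im=vision.grab_frame("wrist"); hs=cv2.cvtColor(im,cv2.COLOR_RGB2HSV)
for r in (150,170,190): print(r,hs[r,345:390,1].tolist())
print(im[225,345:405].mean(1).astype(int).tolist())
E
```

```text
flL [[355.8 239.3]]
flR [[389.8 239.3]]
rail [[368.3 178.5]]
rail [[369.6 138.8]]
pin [[421.5 277.6]]
stand xy mm 0.11873001256542184 25.755319228741858 163.84621723881392
150 [184, 189, 190, 197, 192, 193, 195, 194, 192, 197, 195, 188, 190, 172, 80, 5, 6, 5, 9, 9, 12, 10, 9, 10, 10, 8, 9, 10, 10, 9, 10, 7, 9, 49, 123, 152, 168, 181, 184, 186, 189, 190, 185, 189, 194]
170 [173, 177, 182, 181, 186, 187, 187, 189, 184, 189, 187, 187, 192, 152, 49, 2, 4, 5, 8, 8, 9, 9, 9, 9, 11, 9, 10, 10, 9, 10, 7, 3, 45, 152, 194, 196, 193, 191, 196, 191, 192, 195, 193, 194, 196]
190 [1, 1, 1, 1, 1, 1, 1, 1, 1, 1, 1, 1, 2, 5, 7, 4, 5, 8, 9, 10, 9, 9, 9, 10, 8, 10, 10, 10, 9, 8, 6, 3, 1, 1, 1, 1, 0, 0, 1, 1, 1, 1, 1, 0, 1]
[138, 136, 130, 118, 110, 147, 227, 247, 248, 248, 244, 210, 181, 234, 245, 244, 244, 244, 243, 243, 243, 241, 243, 241, 241, 241, 240, 240, 240, 240, 238, 238, 239, 237, 237, 236, 236, 236, 234, 220, 167, 143, 170, 232, 248, 248, 247, 244, 225, 185, 166, 163, 161, 160, 170, 181, 207, 235, 242, 243]
```

```bash
python3 - <<'E'
from h import *; import json
p=np.array(robot.current_tool_pos()); o=json.load(open("s.json"))["o"]
robot.line_to(p+[0,0,.00035],o,velocity=.01); robot.pause(.1); print(np.round(robot.current_contact_force(),2))
print(fingers.gripper_to(.5)); robot.pause(1.0)
p=np.array(robot.current_tool_pos()); robot.line_to(p+[0,0,.10],o,velocity=.15); robot.pause(.5)
print(np.round(robot.current_contact_force(),2),robot.current_time_s())
b=vision.grab_frame("side")[130:350,220:460,::-1]; a=vision.grab_frame("scene")[160:360,230:400,::-1]
cv2.imwrite("pics/z7.png",np.hstack([cv2.resize(b,(420,385)),cv2.resize(a,(327,385))]))
E
```

```text
[-0.02 -0.35 -0.04]
False
[-0.59  0.03  0.08] 33.5833
```

View pics/z7.png

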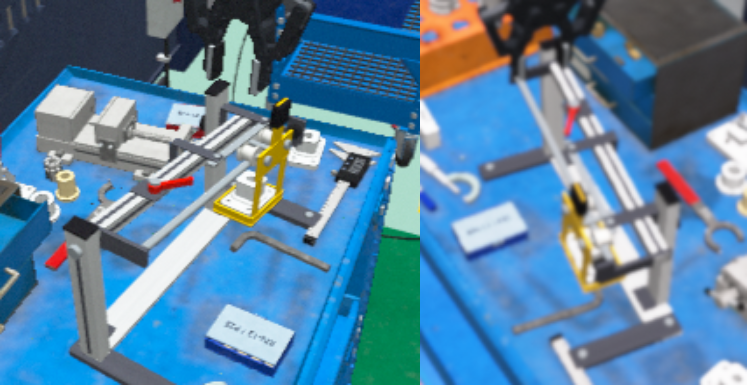

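The carrier has rolled down to the stop. It hangs on the rail with the bracket in the tray, the catch is closed and the arm is clear.

```bash
python3 -c "
from station import robot,workorder
robot.pause(1.5); print(workorder.close_job())"
```

```text
the job is handed in; nothing more can be done
None
```

The carrier was hung on the rail, pushed through the catch and let go about 15 mm past it. It rolled by itself to the rubber stop, the catch is closed and the bracket is in the tray. I handed the job in at about 35 s; no verdict came back.

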